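Test the latching stop of the wheel-truing drive

TASK

Test the stop of the wheel-truing drive with your fingertips: push the mushroom button that has a raised grip bar across its top fully in so that it latches down, then push the bar round clockwise (seen from above) until the button springs back out. After that press the plain smooth mushroom button on the other box well in to re-arm the drive, and let it come back up. Only push: do not pinch the grip bar, and leave the loose tools and parts on the bench where they are.

Things in the scene. Friction and masses are not known exactly. Their poses are not given: they have to be found in the camera images.
- stop_station: Grey box (110 x 110 mm, 70 mm tall, bolted down) that carries the latching stop button: a red mushroom head 68 mm across with a straight grip bar standing on it, right across. Origin under the box's centre, on the button's axis; z up; at rest the bar runs along its y.
- stop_bar_top (a point): Middle of the grip bar's top face, on the head's axis, 132 mm above the bench when out. z up, y along the bar; moves and turns with the head. Bar 68 mm long (34 either side), 14 mm wide (top 4.5 mm: 11 wide), 19 mm high above the shallow dome. Pushing its +y end towards +x, or its -y end towards -x, turns it clockwise seen from above.
- stop (a joint): How far the stop button is pressed in, m: 0 out, 0.012 fully in. Spring of about 4 N rising to 8 N; it catches at about 0.0095, and when let go it then stays down at about 0.0075. It stays so until turned.
- stop_twist (a joint): Clockwise turn of the stop head, rad: 0 at rest, end stop at 1.0. It turns against a weak return spring (about 0.08 N m or less). When the latched head has been turned by 0.5 to 0.65 it springs out (about 7 mm up), and turns back to 0 when let go. The head does not come out by pulling.
- reset_button_top (a point): The plain re-arm button: a smooth red mushroom dome 68 mm across, without a bar, on a second, identical grey box. This point is the top of the dome on its vertical axis, 120 mm above the bench when out; z up.
- reset_button (a joint): How far the plain button is pressed in, m: 0 out, 0.008 fully in. Spring of about 4 N rising to 7 N; springs back by itself.
- nipple_pot: Bystander: loose small open steel cup, 44 mm across, 45 mm tall. Origin at the centre of its underside. Leave it alone.
- wrench: Bystander: loose spanner, 150 mm long, lying flat. Origin at the centre of its underside. Leave it alone.
- grease_tub: Bystander: loose closed tub, 68 mm across, 60 mm tall. Origin at the centre of its underside. Leave it alone.
- lube_bottle: Bystander: loose squeeze bottle, 48 mm across, 140 mm tall. Origin at the centre of its underside. Leave it alone.
- cassette: Bystander: loose stack of bicycle sprockets, 100 mm across, 35 mm tall, lying flat. Origin at the centre of its underside. Leave it alone.
- pedal: Bystander: loose bicycle pedal, 90 x 100 mm, 24 mm thick, with its axle pointing along its y. Origin at the centre of its underside. Leave it alone.
- screwdriver: Bystander: loose screwdriver, 190 mm long, lying flat. Origin at the centre of its underside. Leave it alone.
Things that resemble listed ones, but are neither listed nor needed, are in the scene too. Leave any orange or purple look-alike of the stop_station alone.

How it is judged:
By the outcome, as a careful person would: the job done as asked, in the order asked, and still so for the second after the job is handed in, with the robot touching nothing.
It also fails if it takes over 48 s, if anything falls off the work surface, if the arm or the gripper's body presses on something with over 40 N, if the wrist force passes 120 N, or if a joint passes its speed limit or range.

ROBOT

A 6-joint arm with a two-finger parallel gripper is mounted at the origin on the work surface. World frame = base frame: x ahead of the robot, y to its left, z up, the work surface at z = 0. Lengths are in m, angles in rad, forces in N, time in s.
With the tool pointing down it reaches from about 0.275 to 0.775 m from the base axis. Payload 14.6 kg.
Tool frame: the origin (TCP) lies midway between the tips of the shut fingers; the grasp point (between the pads) lies 19 mm behind it (bot.pinch_z is the distance from the TCP to the grasp point, in m); z points along the fingers, y is the line along which they close (so a half turn about z gives the same grasp; the last joint's range is limited). The gripper opens to 85 mm and grips with 20 to 120 N. Pads are 22 mm wide; open, the fingers measure 114 mm over their backs; the gripper's body (76 mm by 85 mm) begins 54 mm behind the grasp point. The pads swing forward as they close: fully open they stand 13 mm farther back than shut.
Start: joints at [1.194, 0.263, -0.048, 1.259, 0, 1.415], TCP at [0.115, 0.512, 0.231] pointing down, gripper open.
Joint ranges: [-2.65, 2.65], [-0.89, 1.7], [-1.18, 1.37], [-2.13, 2.11], [-1.35, 1.29], [-3.14, 3.14]. Speed limits (rad/s): [1.89, 1.89, 2.57, 2.79, 3.14, 3.14].

INTERFACE

Orientations are given as a rotation vector (axis times angle).
In Python, from rig import bot gives the robot as it stands. The module is installed in compiled form; this text tells all that it offers.
- The arm moves only by the shell command python3 -m crank 'ROWS' [OPENING] [FORCE]. ROWS is JSON, a list of rows, each a list of 4 numbers: the shift along the tool's x, y, z normalised to -1 to 1, where 1 is 40 cm, then the turn about the tool's z normalised to -1 to 1, where 1 is pi/2 rad. In form: [[tx, ty, tz, twist], ...]. A call has 1 to 20 rows; each row is the pose to reach, as a shift and turn from the pose commanded when the call began, along the tool's axes at that moment; what a row does not reach only later rows make up. A row lasts 1/12 s, in which the tool goes at most 41.7 mm and 7.16 degrees, less where a joint would pass 70% of its speed; a pose out of reach is approached as far as the arm can. A call with a number of a shift or a turn outside -1 to 1 is refused whole. A call with a gripper value outside its range is refused whole. OPENING is the opening, from 0 (shut) to 1 (fully open), set as the call begins (- or left out, the last holds). The fingers move at their own pace and stop on an object; FORCE is the grip in N (left out, the last holds). Time passes only in rows, so rows that repeat a pose let the fingers close. It gives the time, the measured TCP pose, the force, the opening and the grip force at its end, in the units of the state.
- bot.observe(): the state, without advancing time (a new reading comes with each control period).
- bot.get_image(name): name is "side" or "top" or "wrist"; returns the picture (480x640x3 uint8, blue, green, red); there is no depth.
- bot.camera_params(name): a dict with "mtx" (3x3 intrinsics, pixels), "distortion" ([k1, k2, p1, p2, k3] as OpenCV has them; the pictures are not rectified), "cam_to_world" (4x4, takes a point from camera to world coordinates). Camera axes: x right, y up, looking along -z (the intrinsics and any distortion apply to the point x, -y, -z); pixel columns grow to the right and rows downward; lengths in m; the calibration is good to about 2 mm. A picture is of the moment at which its call begins: read the wrist's pose just before it. camera_params takes no time and is no camera call; for the wrist camera it gives the pose at the moment of the call.
- bot.finish_job(): hands the job in; it is judged then, once.
The state is a dict: "time": time; "joint_pos": joint angles; "qvel": joint speeds; "effort": joint torques, N m; "ee_pos": TCP position; "tcp_rot": TCP orientation; "ft_force": force on the tool from outside, world axes, zero at the start; "moment": the same for the moment, N m; "gripper_width": finger opening in m; "grip_force": force on a finger pad.
Only numpy, scipy, OpenCV 4.12 (cv2) and the standard library are available. Lean on these libraries where they do the work, as an engineer would, in place of code of your own. Each camera call takes 0.05 s, during which the arm holds its last target. There are 200 camera calls.

## Working session

There is one attempt and no reset: what is moved stays moved. The work goes in short steps, Python scripts to look and compute and a shell command to move; the robot and the scene stay as the last step left them, time stands still between calls to the robot, and variables do not carry over. Pictures are saved under pics/ and viewed, at most 10 in all, crops included, and the job is handed in when it is done.

```bash
mkdir -p pics; python3 - <<'E'
from rig import bot
import cv2
for n in("top","side"):
    cv2.imwrite(f"pics/{n}0.png",bot.get_image(n))
    p=bot.camera_params(n);print(n,p)
s=bot.observe();print(s)
E
```

```text
top {'mtx': array([[479.28862286,   0.        , 324.83810164],
       [  0.        , 479.28862286, 236.16824057],
       [  0.        ,   0.        ,   1.        ]]), 'distortion': array([-0.12474977,  0.        ,  0.        ,  0.        ,  0.        ]), 'cam_to_world': array([[-0.02417564,  0.99868119, -0.0452926 ,  0.47413137],
       [-0.99956666, -0.02338633,  0.01787658, -0.02709794],
       [ 0.01679378,  0.04570515,  0.9988138 ,  1.13576619],
       [ 0.        ,  0.        ,  0.        ,  1.        ]])}
side {'mtx': array([[474.16637455,   0.        , 317.37992525],
       [  0.        , 474.16637455, 231.20813787],
       [  0.        ,   0.        ,   1.        ]]), 'distortion': array([-0.07370342,  0.        ,  0.        ,  0.        ,  0.        ]), 'cam_to_world': array([[ 0.71472964,  0.41305494, -0.56439982, -0.00295338],
       [-0.6992998 ,  0.43576428, -0.56664741, -0.56933965],
       [ 0.01188877,  0.79968438,  0.60030289,  0.67778093],
       [ 0.        ,  0.        ,  0.        ,  1.        ]])}
{'time': 0.1, 'joint_pos': array([ 1.19371280e+00,  2.63437901e-01, -4.88821875e-02,  1.25940151e+00,
        8.41998610e-06,  1.41552820e+00]), 'qvel': array([ 0.00038682, -0.00242921,  0.00221934, -0.0004441 , -0.00181828,
        0.00028052]), 'effort': array([ 5.32926380e-03, -6.38576460e+01,  3.85066223e+01,  9.99186421e-03,
        1.59571266e-05,  7.96073437e-06]), 'ee_pos': array([0.11539189, 0.51190056, 0.23088927]), 'tcp_rot': array([-3.47685093e-01, -3.12204057e+00,  1.39864155e-03]), 'ft_force': array([-0.3455646 ,  0.58586753, -0.48931831]), 'moment': array([-0.01605018,  0.04849967,  0.04781037]), 'grip_force': 0.0, 'gripper_width': 0.08520653451880977}
```

View pics/top0.png

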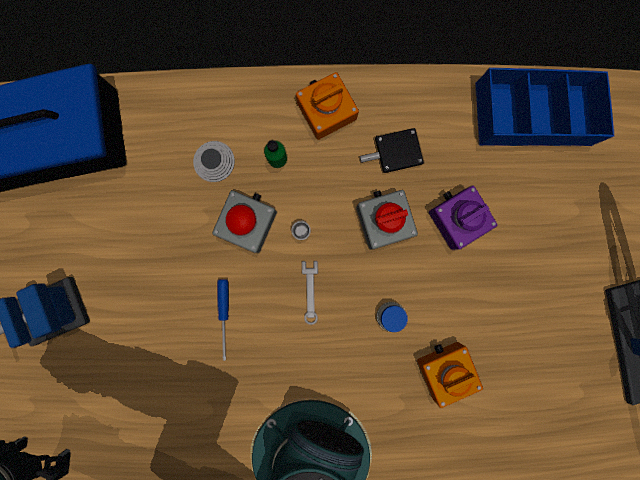

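View pics/side0.png

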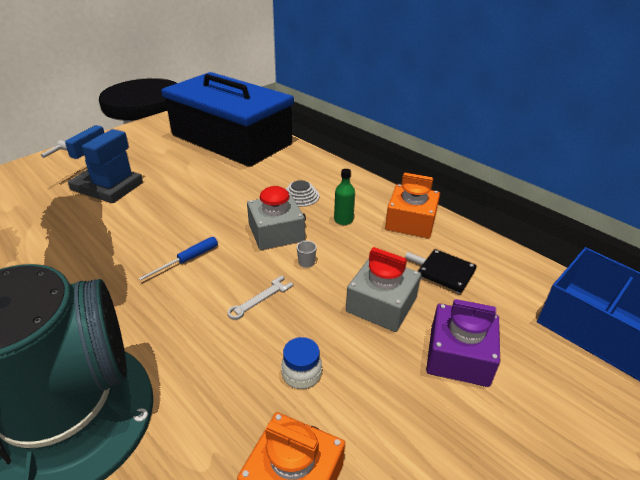

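The top view shows the stop box at about (387,218), bar roughly left-right, and the plain button at (241,220). The side view shows them at (386,265) and (274,196), and they agree.

```bash
cat > h.py <<'E'
import cv2, numpy as np
from rig import bot
def ray(p,uv,z):
    q=cv2.undistortPoints(np.array([[uv]],float),p["mtx"],p["distortion"])[0,0]
    T=p["cam_to_world"]; d=T[:3,:3]@[q[0],-q[1],-1]; o=T[:3,3]
    return o+d*(z-o[2])/d[2]
def red(im):
    h=cv2.cvtColor(im,cv2.COLOR_BGR2HSV)
    return (((h[...,0]<6)|(h[...,0]>174))&(h[...,1]>150)&(h[...,2]>60)).astype(np.uint8)
E
python3 - <<'E'
from h import *
im=cv2.imread("pics/top0.png");p=bot.camera_params("top")
n,l,st,c=cv2.connectedComponentsWithStats(red(im))
for i in range(1,n):
    if st[i,4]>100:
        pts=np.argwhere(l==i)[:,::-1].astype(np.float32)
        (cc,r)=cv2.minEnclosingCircle(pts); print(st[i],c[i],cc,r,ray(p,c[i],.105))
cr=cv2.resize(im[180:260,350:430],None,fx=5,fy=5,interpolation=cv2.INTER_CUBIC)
cr2=cv2.resize(im[180:260,205:285],None,fx=5,fy=5,interpolation=cv2.INTER_CUBIC)
cv2.imwrite("pics/c.png",np.hstack([cr,cr2]))
E
```

```text
[376 203  32  30 725] [390.53793103 217.21517241] (391.6840515136719, 217.34048461914062) 16.56845474243164 [ 0.55865248 -0.18893424  0.105     ]
[226 205  30  30 719] [240.34214186 219.43532684] (240.44117736816406, 219.5) 15.164996147155762 [0.56129767 0.13598095 0.105     ]
```

View pics/c.png

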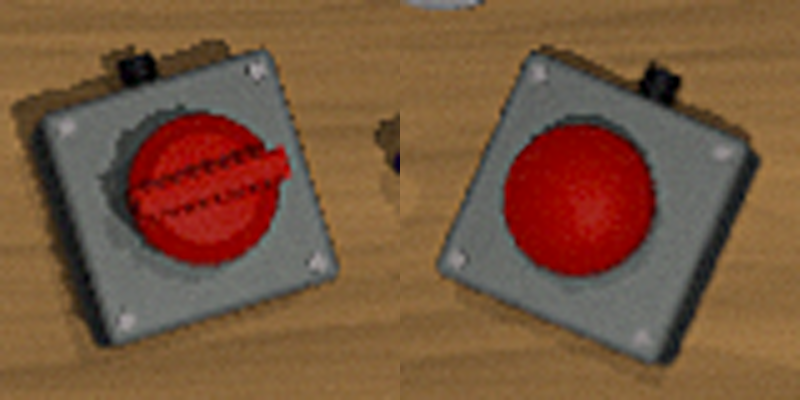

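The bar ends are at about px (377.4,221) and (407.6,213). The stop head circle is centred at about (390.6,217.6) and the plain dome at about (240.5,219.5).

```bash
cat >> h.py <<'E'
from scipy.spatial.transform import Rotation as R
def rel(t,z=None):
    s=bot.observe(); M=R.from_rotvec(s["tcp_rot"]).as_matrix()
    return M.T@(np.array(t)-s["ee_pos"])/.4, np.degrees(np.arctan2(M[1,1],M[0,1]))
E
python3 - <<'E'
from h import *
p=bot.camera_params("top")
a=ray(p,(377.4,221),.132);b=ray(p,(407.6,213),.132)
print(a,b,(a+b)/2,"bar deg",np.degrees(np.arctan2(*(a-b)[1::-1])),np.linalg.norm(a-b))
print(ray(p,(390.6,217.6),.103),ray(p,(240.5,219.5),.11))
print(rel([*((a+b)/2)[:2],.231]))
E
```

```text
[ 0.54904105 -0.15657752  0.132     ] [ 0.56461236 -0.2213634   0.132     ] [ 0.5568267  -0.18897046  0.132     ] bar deg 103.51471230231478 0.0666308910618051
[ 0.55797549 -0.1893573   0.103     ] [0.56072718 0.13485115 0.11      ]
(array([-1.46202948e+00, -1.46645819e+00,  8.40449771e-04]), np.float64(77.29091714185536))
```

```bash
python3 -m crank '[[-0.73,-0.73,0,0],[-0.73,-0.73,0,0],[-0.73,-0.73,0,0],[-0.73,-0.73,0,0],[-0.73,-0.73,0,0],[-0.73,-0.73,0,0],[-0.73,-0.73,0,0],[-0.73,-0.73,0,0],[-0.73,-0.73,0,0],[-0.73,-0.73,0,0],[-0.73,-0.73,0,0],[-0.73,-0.73,0,0],[-0.73,-0.73,0,0],[-0.73,-0.73,0,0]]' 0 20
python3 -m crank '[[-0.73,-0.73,0,-0.29],[-0.73,-0.73,0,-0.29],[-0.73,-0.73,0,-0.29],[-0.73,-0.73,0,-0.29],[-0.73,-0.73,0,-0.29],[-0.73,-0.73,0,-0.29],[-0.73,-0.73,0,-0.29],[-0.73,-0.73,0,-0.29],[-0.73,-0.73,0,-0.29],[-0.73,-0.73,0,-0.29],[-0.73,-0.73,0,-0.29],[-0.73,-0.73,0,-0.29],[-0.73,-0.73,0,-0.29],[-0.73,-0.73,0,-0.29]]'
python3 - <<'E'
from h import *
im=bot.get_image("wrist");cv2.imwrite("pics/w.png",im)
print(bot.camera_params("wrist"),rel([.5568,-.189,.135]))
E
```

```text
time: 1.27
ee_pos: [0.3355, 0.1638, 0.2312]
tcp_rot: [-0.345, -3.122, -0.0]
ft_force: [-0.1, 0.4, -0.3]
gripper_width: -0.0001
grip_force: 0.0
time: 2.43
ee_pos: [0.5568, -0.1841, 0.2311]
tcp_rot: [0.37, -3.119, -0.001]
ft_force: [-0.3, -0.1, 0.1]
gripper_width: -0.0005
grip_force: 0.0
{'mtx': array([[378.66363511,   0.        , 314.74209028],
       [  0.        , 378.66363511, 245.52995382],
       [  0.        ,   0.        ,   1.        ]]), 'distortion': array([-0.04085419,  0.        ,  0.        ,  0.        ,  0.        ]), 'cam_to_world': array([[-2.34875884e-01, -9.30496066e-01, -2.81087868e-01,
         4.86434056e-01],
       [ 9.72025300e-01, -2.24950548e-01, -6.75578833e-02,
        -2.01097635e-01],
       [-3.68525360e-04, -2.89092237e-01,  9.57301177e-01,
         3.74163113e-01],
       [ 0.00000000e+00,  0.00000000e+00,  0.00000000e+00,
         1.00000000e+00]])} (array([ 0.00232982, -0.0122209 ,  0.24097659]), np.float64(103.5250931913576))
```

View pics/w.png

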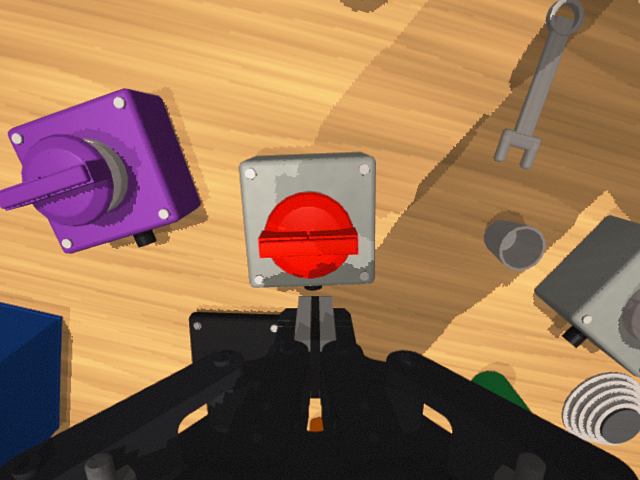

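In the wrist view the bar spans px (259..357), with its side face at rows 231-238 and top face at about 239-256. The bar is parallel to the image x axis, so the tool is well aligned.

```bash
python3 - <<'E'
from h import *
p=bot.camera_params("wrist")
for uv in[(308.5,239),(308.5,247.5),(308.5,256),(259,247),(357,247)]: print(ray(p,uv,.132).round(4))
im=cv2.imread("pics/w.png");cv2.imwrite("pics/wc.png",cv2.resize(im[180:290,240:380],None,fx=5,fy=5))
E
```

```text
[ 0.5541 -0.1891  0.132 ]
[ 0.5599 -0.1877  0.132 ]
[ 0.5657 -0.1864  0.132 ]
[ 0.5673 -0.22    0.132 ]
[ 0.5519 -0.1563  0.132 ]
```

View pics/wc.png

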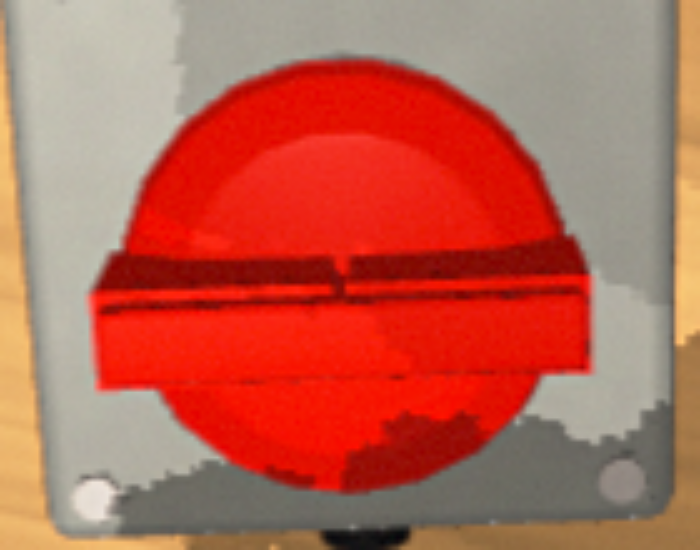

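```bash
python3 -m crank '[[-0.003,-0.006,0.08,-0.016],[-0.003,-0.006,0.16,-0.016],[-0.003,-0.006,0.22,-0.016],[-0.003,-0.006,0.238,-0.016],[-0.003,-0.006,0.238,-0.016],[-0.003,-0.006,0.25,-0.016],[-0.003,-0.006,0.26,-0.016],[-0.003,-0.006,0.27,-0.016],[-0.003,-0.006,0.275,-0.016],[-0.003,-0.006,0.275,-0.016],[-0.003,-0.006,0.275,-0.016]]'
```

```text
time: 3.4
ee_pos: [0.5592, -0.1882, 0.1225]
tcp_rot: [-0.405, 3.113, -0.001]
ft_force: [-0.0, 1.2, 5.7]
gripper_width: -0.0003
grip_force: 3.1
```

```bash
python3 -m crank '[[0,0,0.005,0],[0,0,0.008,0],[0,0,0.01,0],[0,0,0.01,0]]'
```

```text
time: 3.73
ee_pos: [0.5598, -0.1885, 0.1198]
tcp_rot: [-0.405, 3.111, -0.003]
ft_force: [-2.2, 2.4, 19.2]
gripper_width: -0.0
grip_force: 10.1
```

```bash
python3 -m crank '[[0,0,-0.03,0],[0,0,-0.06,0],[0.03,0.03,-0.06,0],[0.06,0.0625,-0.06,0],[0.06,0.0625,-0.06,0],[0.06,0.0625,-0.02,0],[0.06,0.0625,0.007,0],[0.06,0.0625,0.007,0],[0.06,0.0625,0.007,0]]'
python3 - <<'E'
from h import *
im=bot.get_image("wrist");cv2.imwrite("pics/w2.png",im)
im2=bot.get_image("side");cv2.imwrite("pics/s2.png",np.hstack([cv2.resize(im[150:330,230:410],(400,400)),cv2.resize(im2[200:340,320:460],(400,400))]))
E
```

```text
time: 4.48
ee_pos: [0.529, -0.1702, 0.1148]
tcp_rot: [0.405, -3.115, -0.0]
ft_force: [0.4, -0.6, -0.2]
gripper_width: -0.0002
grip_force: 0.0
```

View pics/s2.png

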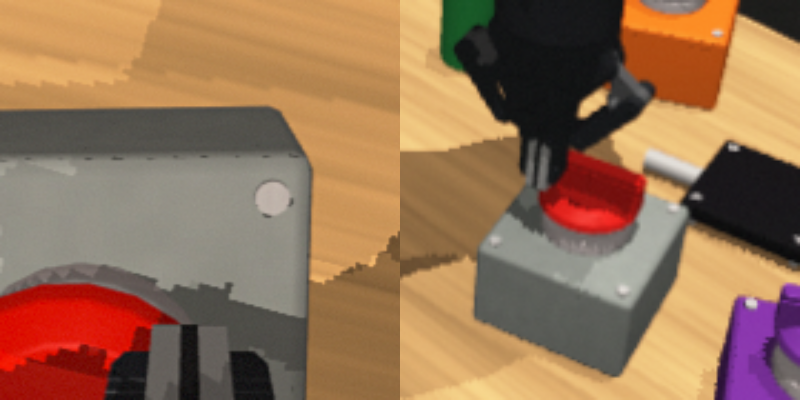

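The fingers stand beside the bar's +tool-y end on the robot side, and the head sits low (latched). Next I push round along the arc.

```bash
python3 -m crank '[[-0.015,0,0,0],[-0.023,0.005,0,0.08],[-0.032,0.009,0,0.16],[-0.041,0.012,0,0.24],[-0.05,0.014,0,0.32],[-0.06,0.0145,0,0.4],[-0.07,0.014,0,0.48],[-0.077,0.0125,0,0.54],[-0.077,0.0125,0,0.54],[-0.077,0.0125,0,0.54]]'
python3 - <<'E'
from h import *
im=bot.get_image("top")
im2=bot.get_image("side");cv2.imwrite("pics/s3.png",np.hstack([cv2.resize(im[160:280,330:450],(400,400)),cv2.resize(im2[200:340,320:460],(400,400))]))
E
```

```text
time: 5.42
ee_pos: [0.5576, -0.1572, 0.1148]
tcp_rot: [0.907, 3.008, 0.0]
ft_force: [-1.9, 1.2, 2.2]
gripper_width: 0.0001
grip_force: 1.3
```

View pics/s3.png

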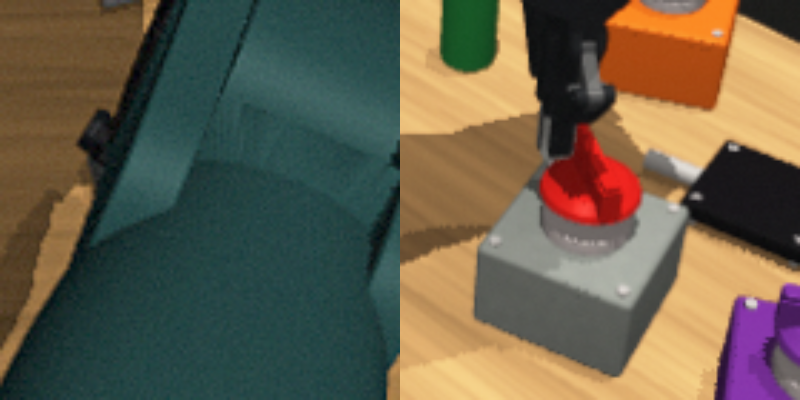

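The side view shows the bar turned about 50° and the head raised, with more of the collar visible. I'll back off and lift.

```bash
python3 -m crank '[[0.03,0,0,0],[0.06,0,0,0],[0.1,0,0,0],[0.1,0,0,0],[0.1,0,-0.1,0],[0.1,0,-0.2,0],[0.1,0,-0.25,0],[0.1,0,-0.25,0],[0.1,0,-0.25,0]]'
python3 - <<'E'
from h import *
im=bot.get_image("wrist")
im2=bot.get_image("side");cv2.imwrite("pics/s4.png",np.hstack([cv2.resize(im,(400,400)),cv2.resize(im2[200:340,320:460],(400,400))]))
print(rel([.5607,.1349,.128]))
E
```

```text
time: 6.27
ee_pos: [0.5251, -0.1357, 0.2156]
tcp_rot: [0.909, 3.004, -0.001]
ft_force: [-0.2, 0.2, -0.2]
gripper_width: -0.0003
grip_force: 0.0
(array([0.29860681, 0.61267255, 0.21439944]), np.float64(56.275369288651504))
```

View pics/s4.png

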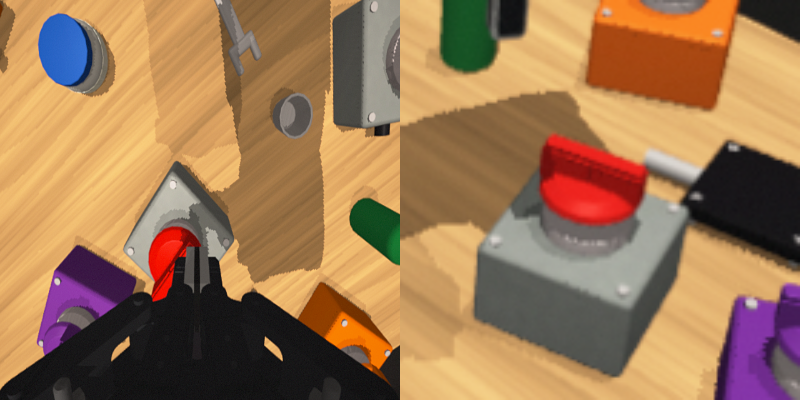

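The stop button is out and its bar is back at rest, so I move to the plain button.

```bash
python3 -m crank '[[0.3,0.613,0,0],[0.3,0.613,0,0],[0.3,0.613,0,0],[0.3,0.613,0,0],[0.3,0.613,0,0],[0.3,0.613,0,0],[0.3,0.613,0,0],[0.3,0.613,0,0],[0.3,0.613,0,0],[0.3,0.613,0,0],[0.3,0.613,0.1,0],[0.3,0.613,0.2,0],[0.3,0.613,0.22,0],[0.3,0.613,0.24,0],[0.3,0.613,0.25,0],[0.3,0.613,0.26,0],[0.3,0.613,0.264,0],[0.3,0.613,0.264,0],[0.3,0.613,0.264,0]]'
```

```text
time: 7.95
ee_pos: [0.5614, 0.1349, 0.1117]
tcp_rot: [0.912, 3.003, 0.001]
ft_force: [-8.3, -3.0, 17.0]
gripper_width: -0.0
grip_force: 8.3
```

```bash
python3 -m crank '[[0,0,-0.02,0],[0,0,-0.06,0],[0,0,-0.15,0],[0,0,-0.25,0],[0,0,-0.3,0],[0,0,-0.3,0],[0,0,-0.3,0],[0,0,-0.3,0],[0,0,-0.3,0],[0,0,-0.3,0]]'
python3 - <<'E'
from h import *
im=bot.get_image("side");cv2.imwrite("pics/s5.png",im)
E
```

```text
time: 8.78
ee_pos: [0.5603, 0.1353, 0.2283]
tcp_rot: [-0.912, -3.005, 0.001]
ft_force: [0.1, 0.1, 0.1]
gripper_width: 0.0002
grip_force: 0.0
```

View pics/s5.png

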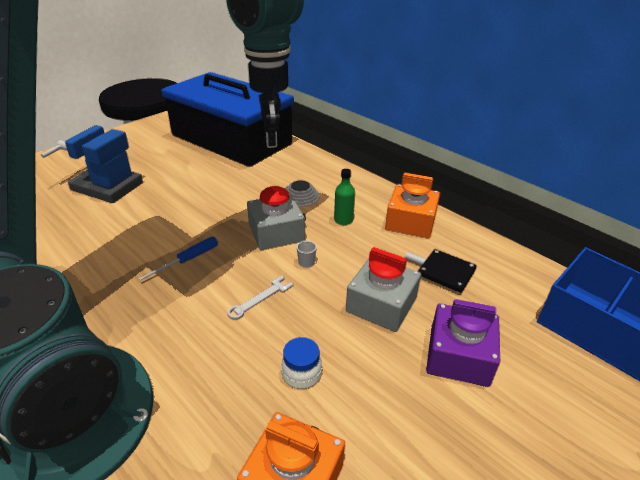

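Both buttons are out (stop at (386,265), plain at (274,196)), nothing else has moved, and the arm is clear.

```bash
python3 -c "
from rig import bot
print(bot.finish_job())"
```

```text
the job is handed in; nothing more can be done
None
```

I pressed the stop button to its end stop and turned it clockwise until it sprang back out. I then pressed the plain button fully in and it came back up, with nothing else moved, and I handed the job in at about 9 s (no verdict was shown).

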